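# Stack and clamp a pair of mounting plates

## Task

Lay the loose rectangular grey plate squarely on the matching plate in the bench clamp and let go of it, then pump the clamp's two squeeze grips (squeeze, let them spring back, squeeze again) until the sprung pad presses the pile against the fixed jaw with its stem pushed about halfway in, never all the way home, which would crush the plastic. Finish while holding the grips squeezed like that, with both plates held square. Move the jaw only with the grips, not by pushing it, and leave the other things on the bench where they are.

Things in the scene. Friction and masses are not known exactly. Their poses are not given: they have to be found in the camera images.
- clamp: Ratchet bar clamp fixed to the bench, 330 mm long. Origin on the bench under its bed; y along the bar in the closing direction (moving jaw to fixed jaw), z up, x across. Bed: bar 40 mm wide, top 22 mm above the bench. Along y: squeeze grips centred at -100 mm (over a grey housing, top 62 mm high), lower plate at about +60, face of the fixed jaw at +100.
- anvil: Fixed jaw at the clamp's +y end: upright steel block 56 mm wide (x), 18 mm thick, 40 mm high, its top 62 mm above the bench; origin at the bottom middle of its clamping face, on the bed; axes as the clamp's.
- jaw: Moving jaw: head 50 mm wide, 36 high, 12 thick, with a toothed bar 150 mm long behind it; origin at the middle of the head's front face, 44 mm above the bench; axes as the clamp's. Slides along the clamp's y with about 12 N of drag, which alone holds it while the grips spring back. Starts with the pad about 10 to 35 mm short of the lower plate. To be advanced with the grips only.
- pad_face (a point): Middle of the pressing face of the sprung pad (50 mm wide, 34 mm high, 10 mm thick), 44 mm above the bench; the face looks along the clamp's +y. The pad sits on a stem in front of the jaw head; this point is 22 mm ahead of jaw when nothing is pressed.
- pad (a joint): How far the pad's stem is pushed in, m: 0 free (12 mm of stem showing between pad and head), 0.012 fully home (no stem showing). Spring 1.5 N per mm, so 0.006, halfway, is 9 N on the pile.
- grip_a: Squeeze grip on the clamp's +x side: upright rubber-covered paddle 8 mm thick (x), 40 wide (y), from 73 to 123 mm above the bench, nothing beside it; origin 95 mm above the bench, mid width and thickness; axes as the clamp's. At rest the grips' outer faces are 64 mm apart; squeezed, both move straight together, 8.5 mm each, to 47 mm at the stop, and spring back when released.
- grip_b: Squeeze grip on the clamp's -x side, mirror image of grip_a. The two always move together; a full squeeze takes up to about 14 N on each. It advances the jaw by one 6 mm tooth (the first one 2 to 9 mm), the first 2.5 mm of each paddle's travel being slack; 3 to 7 squeezes in all. The jaw stays where it is when the grips spring back. One full squeeze too many pushes the pad home.
- plate_low: Grey plastic mounting plate lying on the clamp bed near the fixed jaw (1 to 6 mm short of it): 48 mm (x) by 72 mm (y, along the clamp) by 14 mm thick, with a dark centre bore and four bolt holes; origin at the centre of its underside, 22 mm above the bench. It overhangs the bed by 4 mm on each side. Free to slide.
- plate_top: The matching loose plate, same shape and size (48 mm x, 72 mm y, 14 mm thick, about 80 g), lying flat on the bench apart from the clamp; origin at the centre of its underside. Either way round is the same. To be laid on plate_low, where its underside is 36 mm above the bench.
- tee: Chromed tee fitting lying flat, 72 mm long, 30 mm high; a bystander, to be left where it is; origin at its underside.
- cap: Black plastic coupler cap, 38 mm across, 26 mm high; a bystander, to be left where it is; origin at its underside.
- union: Zinc-plated straight union standing upright, 30 mm hexagon, 50 mm high; a bystander, to be left where it is; origin at its underside.
- weight: Yellow cast-iron weight, 76 mm across, 62 mm high; a bystander, to be left where it is; origin at its underside.
- coupler: Brass coupler standing upright, 31 mm across, 56 mm high; a bystander, to be left where it is; origin at its underside.
- round_flange: Round grey plastic flange, 60 mm across, 12 mm thick; a bystander, to be left where it is; origin at its underside.
- spanner: Steel open-ended spanner lying flat, about 180 mm long; a bystander, to be left where it is; origin at its underside.
There are look-alikes about, which are no part of the job. What is shaped like the plate_top but purple is not meant.

How it is judged:
By the outcome, as a careful person would: the job done as asked, in the order asked, and still so for the second after the job is handed in, while the arm keeps its last pose, push and grip.
It also fails if it takes over 54 s, if anything falls off the work surface, if the arm or the gripper's body presses on something with over 40 N, if the wrist force passes 120 N, or if a joint passes its speed limit or range.

## Robot

A 7-joint arm with a two-finger parallel gripper is mounted at the origin on the work surface. World frame = base frame: x ahead of the robot, y to its left, z up, the work surface at z = 0. Lengths are in m, angles in rad, forces in N, time in s.
With the tool pointing down it reaches from about 0.425 to 1.025 m from the base axis. Payload 3.6 kg.
Tool frame: the origin (TCP) lies between the finger pads; the fingertips stand 8 mm ahead of it and the grasp point (between the pads) lies 11 mm behind it; z points along the fingers, y is the direction in which the jaws open and shut (so a half turn about z gives the same grasp; the last joint's range is limited). The gripper opens to 85 mm and grips with 20 to 120 N. Pads are 22 mm wide; open, the fingers measure 114 mm over their backs; the gripper's body (76 mm by 85 mm) begins 54 mm behind the grasp point. The pads swing forward as they close: fully open they stand 13 mm farther back than shut.
Start: joints at [-1.206, 0.591, 0.048, 1.609, -0.033, 0.943, -0.034], TCP at [0.321, 0.65, 0.239] pointing down, gripper open.
Joint ranges: [-2.69, 2.69], [-0.47, 2.24], [-1.27, 1.36], [0.19, 2.51], [-1.53, 4.68], [0.08, 2.07], [-3.09, 3.09]. Speed limits (rad/s): [2.57, 2.57, 3.14, 3.14, 3.14, 3.14, 3.14].

## Interface

Orientations are given as a unit quaternion [w, x, y, z].
In Python, from cell import r gives the robot as it stands. The module is installed in compiled form; this text tells all that it offers.
- The arm moves only by the tool play_rows, never from a script. Its argument "moves" is a list that holds one entry, the list of rows, each a list of 7 numbers: the finger opening in mm, from 0 to 85.4, then the shift along the tool's x, y, z in mm, then the turn, a rotation vector about the tool's x, y, z in rad. In form: [[[grip, dx, dy, dz, ax, ay, az], ...]]. A call has 1 to 20 rows; each row is the pose to reach, as a shift and turn from the pose measured when the call began, along the tool's axes at that moment; what a row does not reach only later rows make up. A row lasts 1/12 s, in which the tool goes at most 41.7 mm and 7.16 degrees, less where a joint would pass 70% of its speed; a pose out of reach is approached as far as the arm can. A call with a gripper value outside its range is refused whole. The fingers move at their own pace and stop on an object; the grip force is fixed at half the most. Time passes only in rows, so rows that repeat a pose let the fingers close. It gives the time, the measured TCP pose, the force and the opening at its end, in the units of the state.
- r.read_state(): the state, without advancing time (a new reading comes with each control period).
- r.snapshot(name): name is "scene" or "top"; returns a dict with "color" (384x512x3 uint8, red, green, blue), "camera_matrix" (3x3 intrinsics, pixels), "k1" (the pictures are not rectified: a ray, as slopes to the right and down, at radius r is drawn at 1 + k1 r^2 times it, then the intrinsics apply), "extrinsics" (4x4, takes a point from world to camera coordinates). Camera axes: x right, y down, z forward; pixel columns grow to the right and rows downward; lengths in m; the calibration is good to about 2 mm. A picture is of the moment at which its call begins. There is no depth.
- r.hand_in(): hands the job in, once; it reports no verdict.
The state is a dict: "t": time; "qpos": joint angles; "qd": joint speeds; "tau": joint torques, N m; "tool_pos": TCP position; "orientation": TCP orientation; "contact_force": force on the tool from outside, world axes, zero at the start; "wrist_torque": the same for the moment, N m; "grip_width": finger opening in m.
Only numpy, scipy, OpenCV 4.12 (cv2) and the standard library are available. Lean on these libraries where they do the work, as an engineer would, in place of code of your own. Each camera call takes 0.05 s, during which the arm holds its last target.

## Working session

There is one attempt and no reset: what is moved stays moved. The work goes in short steps, Python scripts to look and compute and a tool call to move; the robot and the scene stay as the last step left them, time stands still between calls to the robot, and variables do not carry over. Pictures are saved under pics/ and viewed, and the job is handed in when it is done.

Besides the shell and the picture viewer there is one more tool, called by a JSON object that holds its "fn" and its "kwargs", one argument or row to a line. play_rows: Moves the arm, as the interface text tells. Its arguments: {"type":"object","properties":{"moves":{"type":"array"}},"required":["moves"]}

```bash
mkdir -p pics
cat > h.py <<'E'
import numpy as np, cv2
from cell import r
def snap(n,name=None):
    s=r.snapshot(n)
    if name: cv2.imwrite(f'pics/{name}.png',cv2.cvtColor(s['color'],cv2.COLOR_RGB2BGR))
    return s
def ray(s,u,v):
    K=s['camera_matrix'];k=s['k1'];x=(u-K[0,2])/K[0,0];y=(v-K[1,2])/K[1,1]
    rd=np.hypot(x,y);q=rd
    for _ in range(30): q=rd/(1+k*q*q)
    f=q/rd if rd>0 else 1
    E=s['extrinsics'];R=E[:3,:3];t=E[:3,3]
    return -R.T@t, R.T@np.array([x*f,y*f,1])
def onz(s,u,v,z):
    o,d=ray(s,u,v);return o+d*(z-o[2])/d[2]
def proj(s,p):
    E=s['extrinsics'];c=E[:3,:3]@np.asarray(p)+E[:3,3];x,y=c[0]/c[2],c[1]/c[2]
    f=1+s['k1']*(x*x+y*y);K=s['camera_matrix'];return np.array([K[0,0]*x*f+K[0,2],K[1,1]*y*f+K[1,2]])
E
python3 - <<'E'
from h import *
for n in('scene','top'):
    s=snap(n,n+'0');E=s['extrinsics'];print(n,s['camera_matrix'].tolist(),s['k1'],(-E[:3,:3].T@E[:3,3]),E[:3,:3].round(3).tolist())
print(r.read_state())
E
```

```text
scene [[494.45318116175224, 0.0, 255.8905592523344], [0.0, 494.45318116175224, 198.42310999487046], [0.0, 0.0, 1.0]] -0.078313691124336 [ 1.36100828 -0.03002897  0.98700478] [[-0.014, 1.0, 0.009], [0.729, 0.016, -0.684], [-0.684, -0.003, -0.729]]
top [[360.40093343626387, 0.0, 257.40393182210306], [0.0, 360.40093343626387, 188.7739519438102], [0.0, 0.0, 1.0]] -0.04017806131459042 [ 0.29600212 -0.03308705  1.08071688] [[0.043, -0.999, 0.001], [-0.975, -0.042, -0.217], [0.217, 0.009, -0.976]]
{'t': 0.1, 'qpos': array([-1.20547752,  0.59203687,  0.04829957,  1.60972837, -0.03331311,
        0.94266242, -0.03372645]), 'qd': array([-0.00115835, -0.00198391, -0.00082659, -0.00253569,  0.00188675,
        0.00081036,  0.00067785]), 'tau': array([ 4.41376571e-03, -5.49999762e+01,  1.55303523e+00, -1.98823607e+01,
        9.68227512e-03,  3.82315586e-03, -1.15719513e-05]), 'tool_pos': array([0.32075369, 0.64936333, 0.23823537]), 'orientation': array([-1.80876690e-04,  2.27378394e-01,  9.73805954e-01, -9.98825441e-04]), 'contact_force': array([ 0.03602206, -0.71359348, -0.62453862]), 'wrist_torque': array([-0.0182928 ,  0.02041081,  0.01543726]), 'grip_width': 0.08560328221367719}
```

View pics/scene0.png

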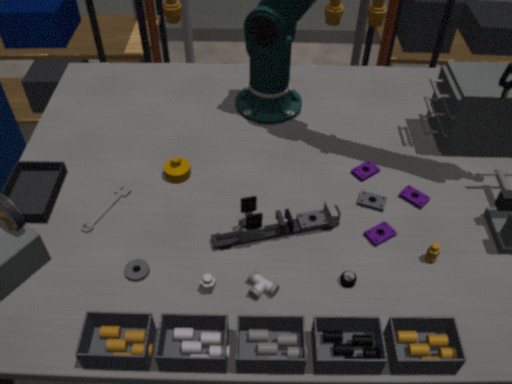

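View pics/top0.png

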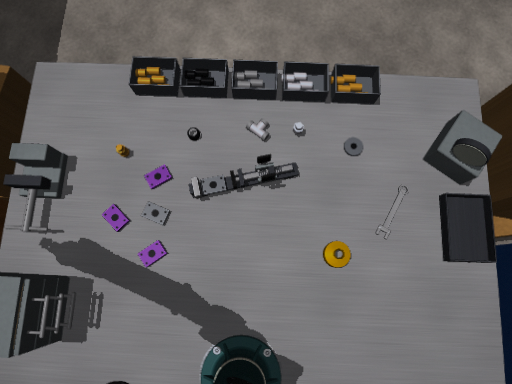

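The candidates for plate_top are the grey plate at scene (371,201) / top (155,213), and three purple look-alikes at scene (365,170), (415,196) and (380,233). plate_low is at (312,219), and the round flange at (136,269). I choose the loose grey rectangular one and check it in a crop.

Run:
```python
import cv2
a=cv2.imread('pics/scene0.png');b=cv2.imread('pics/top0.png')
cv2.imwrite('pics/sc.png',cv2.resize(a[150:260,200:440],None,fx=3.33,fy=3.33,interpolation=cv2.INTER_CUBIC))
cv2.imwrite('pics/tc.png',cv2.resize(b[140:240,130:310],None,fx=4.4,fy=4.4,interpolation=cv2.INTER_CUBIC))
```

```text
(no output)
```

View pics/sc.png

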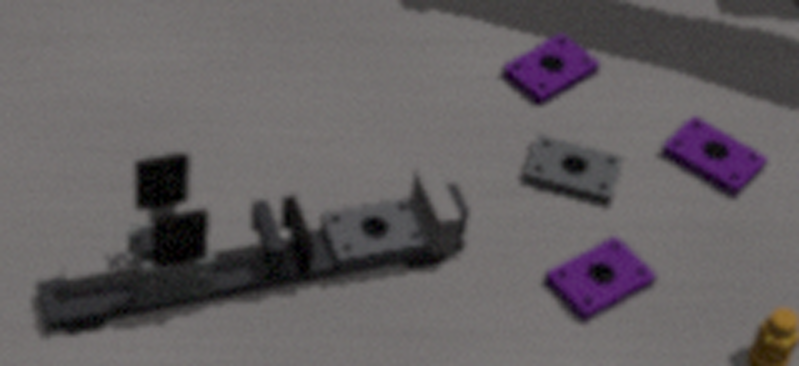

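View pics/tc.png

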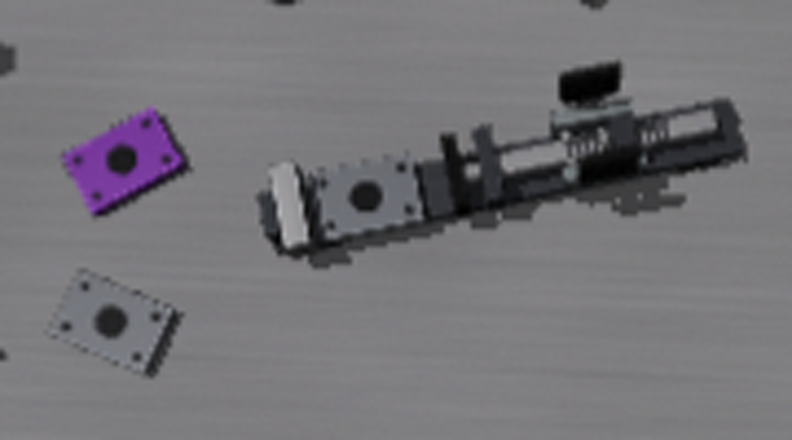

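The crop shows the single grey loose plate with its centre bore, at scene (371,201) and top (155,213). The clamp closes towards +y, with the fixed jaw at the left in top. Now I'll measure.

Run:
```python
from h import *
for n,boxes in (('scene',{'top':(352,186,392,214),'low':(292,206,336,232)}),('top',{'top':(138,198,174,230),'low':(198,172,230,198)})):
    s=snap(n)
    # average several frames
    ims=[s['color'].astype(float)]+[r.snapshot(n)['color'].astype(float) for _ in range(3)]
    im=np.mean(ims,0); np.save('avg_'+n+'.npy',im)
    for k,(x0,y0,x1,y1) in boxes.items():
        c=im[y0:y1,x0:x1]; 
        g=c.mean(2); d=(c[:,:,2]-c[:,:,0])
        print(n,k); 
        print('\n'.join(' '.join('%3d'%v for v in row) for row in g)); print('tint'); print('\n'.join(' '.join('%2d'%v for v in row) for row in d))
```

```text
scene top
114 114 113 112 115 113 113 113 113 113 112 114 113 113 112 113 113 113 114 112 113 114 114 113 114 112 114 114 113 114 113 114 114 114 114 115 115 114 113 114
114 112 113 112 113 112 112 112 113 111 113 112 112 112 112 112 113 113 112 112 113 112 111 112 113 113 113 113 113 113 114 113 114 114 114 113 113 114 115 112
112 112 112 113 110 109 111 112 112 112 112 112 112 113 111 111 111 111 112 111 110 112 111 112 111 112 113 111 112 112 112 113 113 113 112 113 113 113 115 112
113 112 111 112 112 111 111 112 111 109 109 109 111 112 112 112 112 112 112 111 112 112 113 112 112 113 114 114 113 114 114 114 113 114 113 114 114 114 114 115
112 113 110 112 113 113 112 112 110 103 100  99 105 109 110 111 113 113 112 113 111 114 114 113 114 114 114 114 114 114 115 115 115 114 115 114 114 116 116 116
113 113 114 112 112 113 113 112 108 100  89  82  90  97 102 106 109 109 110 112 113 113 113 113 113 113 113 114 114 115 114 114 114 114 114 116 114 114 116 114
113 114 112 113 114 112 111 104  97  90  82  67  66  81  88  92  94  96 102 106 109 109 111 112 112 112 113 113 113 112 112 114 11
[... 27991 characters left out ...]
9 10  6  5  4  6  3  1  1  0
 3  4  0  2  5  6  4  2  7  9  8  7  8  8  8  8  8  8 10  8  5  5  5  5  3  3  1  1  1  1  1  1
 2  6  1  1  4  5  8  7  7  8  7  8  9  9  7  6  5  5  6  4  2  0  1  1  1  1  2  1  1  1  2  1
 1  2  1  2  4  5  8  8  9  7  4  4  5  6  4  2  1  1  1  1  1  0  1  1  0  0  1  1  1  1  0  0
 2  5  1  1  4  3  4  4  5  4  2  3  1  1  1  1  1  0  1  2  1  1  1  1  1  0  1  1  0  1  1  1
 1  3  1  2  2  1  2  1  1  0  1  1  0  1  1  1  1  2  2  1  0  1  2  2  1  1  1  2  2  1  2  2
 0  1  1  0  0  0  0  1  0  1  0  1  1  1  1  0  1  1  1  1  1  1  1  1  1  1  1  1  1  1  1  2
 1  1  0  1  1  1  0  2  2  1  1  0  2  2  1  0  1  1  1  1  1  1  0  0  0  1  1  0  0  0  1  1
```

```bash
cat > meas.py <<'E'
from h import *
def cen(im,u,v,rad,ref):
    for _ in range(4):
        y,x=np.mgrid[int(round(v))-rad:int(round(v))+rad+1,int(round(u))-rad:int(round(u))+rad+1]
        w=np.clip(ref-8-im[y,x],0,None)*(np.hypot(x-u,y-v)<rad+.3)
        u,v=(w*x).sum()/w.sum(),(w*y).sum()/w.sum()
    return u,v
def plate(s,im,holes,bore,ref,z,rb=6):
    P=[onz(s,*cen(im,*h,3,ref),z)[:2] for h in holes]; B=onz(s,*cen(im,*bore,rb,ref),z)[:2]
    return np.array(P),B
E
python3 - <<'E'
from meas import *
off=lambda o,L:[(a+o[0],b+o[1]) for a,b in L]
# hole order A,B,C,D around: long edges A-B, C-D
D={('top','top',.014):(122,(138,198),[(11,6.5),(27,13.5),(6.7,15.6),(22.5,22.7)],(16.7,14.5)),
('scene','top',.014):(84,(352,186),[(9,14),(28.6,19.4),(11.6,6.6),(31,11.7)],(20.3,12.7)),
('top','low',.036):(112,(198,172),[(22.7,5.6),(5,8.6),(24.5,15.3),(6.7,18.7)],(14.8,12.5)),
('scene','low',.036):(84,(292,206),[(8.2,9.4),(28.6,5.6),(11.9,18),(32,14.3)],(19.9,11.9))}
for (n,k,z),(ref,o,h,b) in D.items():
    s=r.snapshot(n);im=np.load(f'avg_{n}.npy').mean(2)
    P,B=plate(s,im,off(o,h),off(o,[b])[0],ref,z)
    a1=P[1]-P[0];a2=P[3]-P[2];c1=P[2]-P[0];c2=P[3]-P[1]
    print(n,k,'bore',B.round(4),'holes mean',P.mean(0).round(4),'len',np.round([np.linalg.norm(v)*1e3 for v in(a1,a2,c1,c2)],1),'ang',np.round(np.degrees([np.arctan2(v[1],v[0]) for v in(a1,a2,c1,c2)]),1))
E
```

```text
top top bore [0.4463 0.2807] holes mean [0.4448 0.2761] len [64.4 63.6 30.8 30.8] ang [-110.7 -110.7  160.2  158.7]
scene top bore [0.443  0.2812] holes mean [0.4498 0.2786] len [51.5 53.5 45.2 44.7] ang [ 70.6  70.1 161.1 158.5]
top low bore [0.536  0.1098] holes mean [0.5316 0.1114] len [70.2 67.7 38.2 28.2] ang [ 103.9   95.6 -171.3 -166.6]
scene low bore [0.5329 0.1101] holes mean [0.5354 0.1153] len [66.7 69.8 44.6 27.3] ang [104.3 118.6  11.2  11.1]
```

```bash
sed -i 's/range(4)/range(2)/; s/\*h,3,ref/*h,2,ref/; s/ref-8-/ref-14-/' meas.py
python3 - <<'E'
from meas import *
off=lambda o,L:[(a+o[0],b+o[1]) for a,b in L]
D={('top','top',.014):(122,(138,198),[(11,6.5),(27,13.5),(6.7,15.6),(22.5,22.7)],(16.7,14.5)),
('scene','top',.014):(84,(352,186),[(9,14),(28.6,19.4),(11.6,6.6),(31,11.7)],(20.3,12.7)),
('top','low',.036):(112,(198,172),[(22.7,5.6),(5,8.6),(24.5,15.3),(6.7,18.7)],(14.8,12.5)),
('scene','low',.036):(84,(292,206),[(8.2,9.4),(28.6,5.6),(11.9,18),(32,14.3)],(19.9,11.9))}
for (n,k,z),(ref,o,h,b) in D.items():
    s=r.snapshot(n);im=np.load(f'avg_{n}.npy').mean(2)
    P,B=plate(s,im,off(o,h),off(o,[b])[0],ref,z)
    a1=P[1]-P[0];a2=P[3]-P[2];c1=P[2]-P[0];c2=P[3]-P[1]
    print(n,k,'bore',B.round(4),'holes mean',P.mean(0).round(4),'len',np.round([np.linalg.norm(v)*1e3 for v in(a1,a2,c1,c2)],1),'ang',np.round(np.degrees([np.arctan2(v[1],v[0]) for v in(a1,a2,c1,c2)]),1))
# clamp/grips: masks of long edges. bar edge points, near-side lower edge in top
s=r.snapshot('top');im=np.load('avg_top.npy')
big=cv2.resize(im[145:205,185:305].astype(np.uint8),None,fx=6.6,fy=6.6,interpolation=cv2.INTER_CUBIC);big=np.clip(big*1.7,0,255).astype(np.uint8)
cv2.imwrite('pics/cl_t.png',big[:,:,::-1])
im=np.load('avg_scene.npy')
big=cv2.resize(im[185:255,205:345].astype(np.uint8),None,fx=5.6,fy=5.6,interpolation=cv2.INTER_CUBIC);big=np.clip(big*1.9,0,255).astype(np.uint8)
cv2.imwrite('pics/cl_s.png',big[:,:,::-1])
E
```

```text
top top bore [0.4463 0.2807] holes mean [0.4465 0.2809] len [54.4 53.8 30.  29.8] ang [-110.4 -110.2  160.4  159.4]
scene top bore [0.443  0.2812] holes mean [0.4432 0.281 ] len [53.  53.4 29.9 30.4] ang [ 69.8  70.4 160.1 159.3]
top low bore [0.536  0.1098] holes mean [0.5357 0.1118] len [57.1 58.5 30.1 31.2] ang [ 103.6  104.6 -166.3 -168.9]
scene low bore [0.5329 0.1101] holes mean [0.5325 0.1123] len [57.9 58.  29.5 30. ] ang [104.7 104.2  14.5  14.6]
```

View pics/cl_t.png

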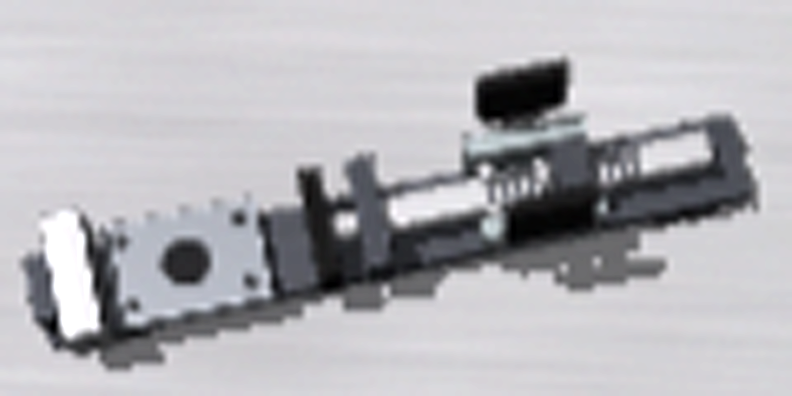

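View pics/cl_s.png

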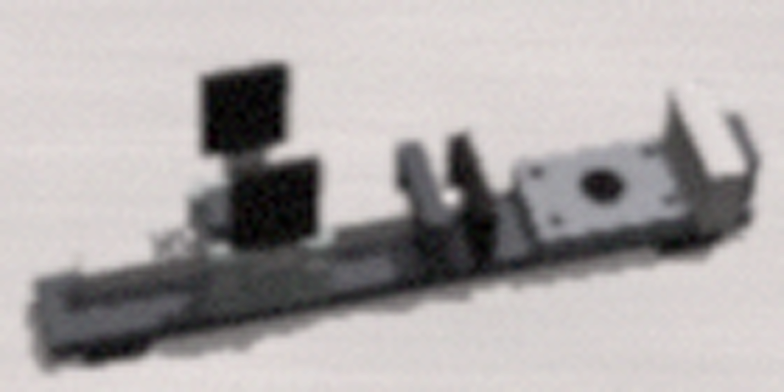

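Run:
```python
from h import *
s=snap('scene');t=snap('top')
im=np.load('avg_scene.npy');g=im.mean(2)
for nm,(x0,y0,x1,y1) in {'a':(244,210,264,234),'b':(238,194,259,214)}.items():
    c=g[y0:y1,x0:x1]; print(nm); print('\n'.join('%d: '%(y0+i)+' '.join('%3d'%v for v in row) for i,row in enumerate(c)))
g=np.load('avg_top.npy').mean(2);print('top')
c=g[150:186,250:282]; print('\n'.join('%d: '%(150+i)+' '.join('%3d'%v for v in row) for i,row in enumerate(c)))
th=np.radians(104.4);cy=np.array([np.cos(th),np.sin(th),0]);cx=np.array([cy[1],-cy[0],0])
O=np.array([.5343,.110,0])-.06*cy
print('origin',O)
for p in [(32,-80,123),(32,-120,123),(32,-80,73),(32,-120,73),(-24,-80,123),(-24,-120,123),(24,-80,123),(24,-120,123),(-32,-80,123),(-32,-120,123),(20,-165,22),(20,100,22),(28,100,62),(-28,100,62)]:
    q=O+cx*p[0]/1e3+cy*p[1]/1e3+[0,0,p[2]/1e3]; print(p,proj(s,q).round(1),proj(t,q).round(1))
```

```text
a
210:  11   9   6  11  11   7  10  17  22  35  52  71  96 109 114 115 114 115 115 114
211:  14   9  10  10  16  17  20  30  48  70  91 104 110 113 114 113 111 110 112 114
212:  45  28  28  19  30  34  38  43  68  91 104 105 104 103 102  99  92  94 105 114
213:  75  52  39  36  37  38  39  43  66  85  89  82  74  70  65  57  54  64  93 109
214:  88  61  45  36  36  36  29  34  44  50  51  43  38  32  27  22  24  44  80 103
215:  89  62  40  27  27  24  27  24  28  22  23  16  14  13  14  18  16  37  75  99
216:  90  64  37  26  19  15  15  18  12   9  10   2  10  10   9  13   8  35  73 100
217:  88  67  38  20  11   7  11   9   9   8   6   9   7   3   8   6  11  34  73 100
218:  66  49  28   8   9  11   5   7  10   7   7  14   9   6   9   8  11  36  75 102
219:  51  38  22  10   9   9   7   1   7  13   5   8   6   4   8   5   4  37  79 105
220:  48  39  16   9   7   7   3  10  10   2   5   6   7   7   5   9   9  45  85 107
221:  49  39  21   7   8  12   7   5   5  12   2   8   4  12  11  11  11  46  87 108
222:  48  37  22  10   8   1   9   6   5   9   8   9   9   8   6  11   7  45  
[... 7464 characters left out ...]
 70 110  64  64  64  66  83  63  64  64  64  63  63
origin [0.54922139 0.05188501 0.        ]
(32, -80, 123) [262.5 214.2] [256.3 156.5]
(32, -120, 123) [245.8 217.2] [270.4 153.7]
(32, -80, 73) [262.2 228. ] [256.4 161.7]
(32, -120, 73) [245.9 230.9] [269.8 159. ]
(-24, -80, 123) [256.8 197.2] [260.5 175.6]
(-24, -120, 123) [240.6 200. ] [274.8 172.7]
(24, -80, 123) [261.7 211.7] [256.9 159.2]
(24, -120, 123) [245.  214.7] [271.  156.4]
(-32, -80, 123) [256.1 194.8] [261.2 178.4]
(-32, -120, 123) [239.9 197.6] [275.4 175.5]
(20, -165, 22) [227.2 243.6] [284.4 164.7]
(20, 100, 22) [328.9 224.8] [199.  182.2]
(28, 100, 62) [331.8 216.8] [196.4 176.4]
(-28, 100, 62) [324.5 200.8] [199.7 194.8]
```

```bash
cat > go.py <<'E'
from h import *
from scipy.spatial.transform import Rotation as Ro
import sys
def rel(x,y,z,yaw_deg):
    """yaw = world angle of the tool y axis (mod 180), tool pointing down"""
    st=r.read_state();q=st['orientation'];R=Ro.from_quat([q[1],q[2],q[3],q[0]]).as_matrix()
    best=None
    for k in(0,180):
        a=np.radians(yaw_deg+k);Y=np.array([np.cos(a),np.sin(a),0]);Z=np.array([0,0,-1.]);X=np.cross(Y,Z)
        v=Ro.from_matrix(R.T@np.c_[X,Y,Z]).as_rotvec()
        if best is None or np.linalg.norm(v)<np.linalg.norm(best): best=v
    d=R.T@(np.array([x,y,z])-st['tool_pos'])*1e3
    print('t',round(st['t'],2),'pos',st['tool_pos'].round(4),'yaw',np.degrees(np.arctan2(R[1,1],R[0,1])).round(2),'Z',R[:,2].round(4),'F',st['contact_force'].round(1),'grip',round(st['grip_width']*1e3,1))
    print('q',st['qpos'].round(2)); print('row',d.round(1),best.round(4))
    return R
if __name__=='__main__': rel(*map(float,sys.argv[1:5]))
E
python3 go.py .4447 .281 .10 -19.9; python3 go.py .534 .11 .10 14.4
```

```text
t 1.05 pos [0.321  0.65   0.2393] yaw 63.72 Z [-0. -0. -1.] F [ 0.1 -0.2 -0.3] grip 85.5
q [-1.21  0.59  0.05  1.61 -0.03  0.94 -0.03]
row [-274.3 -276.1  139.3] [-0.      0.      1.4594]
t 1.05 pos [0.321  0.65   0.2393] yaw 63.72 Z [-0. -0. -1.] F [ 0.1 -0.2 -0.3] grip 85.5
q [-1.21  0.59  0.05  1.61 -0.03  0.94 -0.03]
row [-430.1 -389.9  139.3] [-0.      0.      0.8607]
```

{"fn": "play_rows", "kwargs": {
  "moves": [
    [[70,-274.3,-276.1,139.3,0,0,1.4594],[70,-274.3,-276.1,139.3,0,0,1.4594],[70,-274.3,-276.1,139.3,0,0,1.4594],[70,-274.3,-276.1,139.3,0,0,1.4594],[70,-274.3,-276.1,139.3,0,0,1.4594],[70,-274.3,-276.1,139.3,0,0,1.4594],[70,-274.3,-276.1,139.3,0,0,1.4594],[70,-274.3,-276.1,139.3,0,0,1.4594],[70,-274.3,-276.1,139.3,0,0,1.4594],[70,-274.3,-276.1,139.3,0,0,1.4594],[70,-274.3,-276.1,139.3,0,0,1.4594],[70,-274.3,-276.1,139.3,0,0,1.4594],[70,-274.3,-276.1,139.3,0,0,1.4594],[70,-274.3,-276.1,139.3,0,0,1.4594],[70,-274.3,-276.1,139.3,0,0,1.4594],[70,-274.3,-276.1,139.3,0,0,1.4594]]
  ]
}}

```text
t: 2.38
tool_pos: [0.4447, 0.282, 0.1002]
orientation: [-0.0, 0.818, 0.575, 0.0]
contact_force: [0.3, 0.7, 0.2]
grip_width: 0.0699
```

```bash
python3 go.py .4447 .281 .010 -19.9
python3 - <<'E'
from h import *
for n,(x0,y0,x1,y1) in (('scene',(300,120,440,250)),('top',(100,150,220,270))):
    s=snap(n);c=cv2.resize(s['color'][y0:y1,x0:x1],None,fx=4.5,fy=4.5,interpolation=cv2.INTER_CUBIC);c=np.clip(c*1.5,0,255).astype(np.uint8)
    cv2.imwrite(f'pics/ab_{n}.png',c[:,:,::-1])
E
```

```text
t 2.38 pos [0.4447 0.282  0.1002] yaw -19.74 Z [ 4.e-04  9.e-04 -1.e+00] F [0.3 0.7 0.2] grip 69.9
q [-0.9   0.59  0.34  2.16 -0.43  0.45 -0.56]
row [-1.   0.4 90.2] [ 0.0001 -0.0009  0.0028]
```

View pics/ab_scene.png

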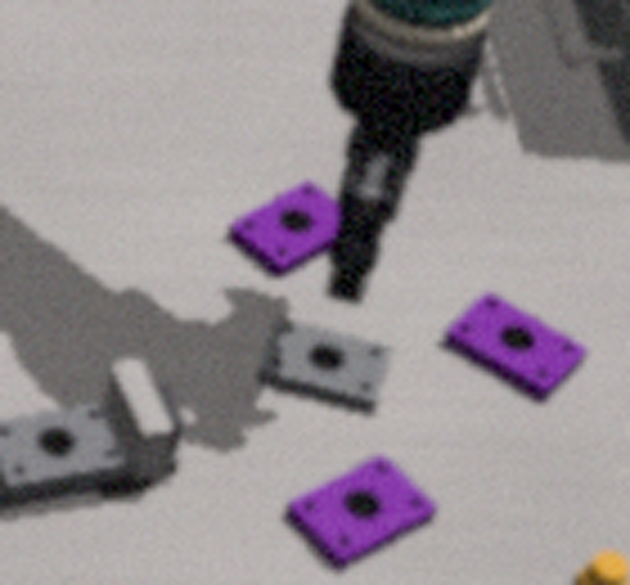

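View pics/ab_top.png

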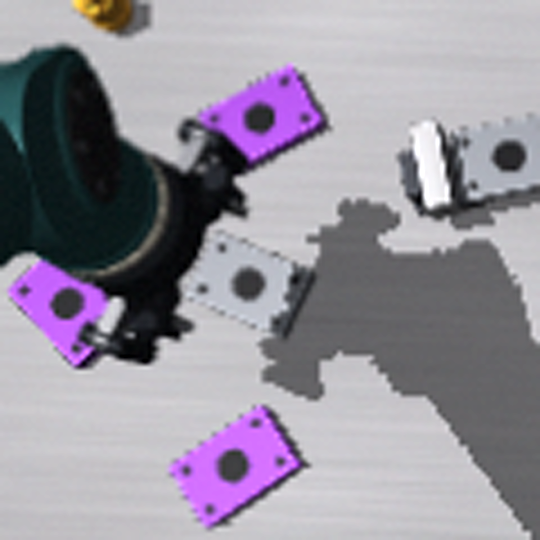

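The gripper stands over the grey plate (scene crop (327,357), top crop (248,284)), with its fingers clear of the purple plates. Descending.

{"fn": "play_rows", "kwargs": {
  "moves": [
    [[70,-1,0.4,35,0,0,0.0028],[70,-1,0.4,65,0,0,0.0028],[70,-1,0.4,80,0,0,0.0028],[70,-1,0.4,89,0,0,0.0028],[70,-1,0.4,90,0,0,0.0028],[45,-1,0.4,90,0,0,0.0028],[40,-1,0.4,90,0,0,0.0028],[40,-1,0.4,90,0,0,0.0028],[40,-1,0.4,90,0,0,0.0028],[40,-1,0.4,90,0,0,0.0028],[40,-1,0.4,90,0,0,0.0028]]
  ]
}}

```text
t: 3.4
tool_pos: [0.4455, 0.281, 0.0115]
orientation: [-0.0, 0.819, 0.574, 0.001]
contact_force: [-0.3, -1.2, 6.5]
grip_width: 0.046
```

```bash
python3 go.py .4447 .281 .090 -19.9
python3 - <<'E'
from h import *
for n,(x0,y0,x1,y1) in (('scene',(300,120,440,250)),('top',(100,150,220,270))):
    s=snap(n);c=cv2.resize(s['color'][y0:y1,x0:x1],None,fx=4.5,fy=4.5,interpolation=cv2.INTER_CUBIC);c=np.clip(c*1.5,0,255).astype(np.uint8)
    cv2.imwrite(f'pics/gr_{n}.png',c[:,:,::-1])
E
```

```text
t 3.4 pos [0.4455 0.281  0.0115] yaw -19.96 Z [ 0.0022  0.0019 -1.    ] F [-0.3 -1.2  6.5] grip 46.0
q [-0.79  0.73  0.19  2.18 -0.52  0.26 -0.49]
row [ -0.1  -0.6 -78.5] [ 0.0014 -0.0025 -0.001 ]
```

View pics/gr_scene.png

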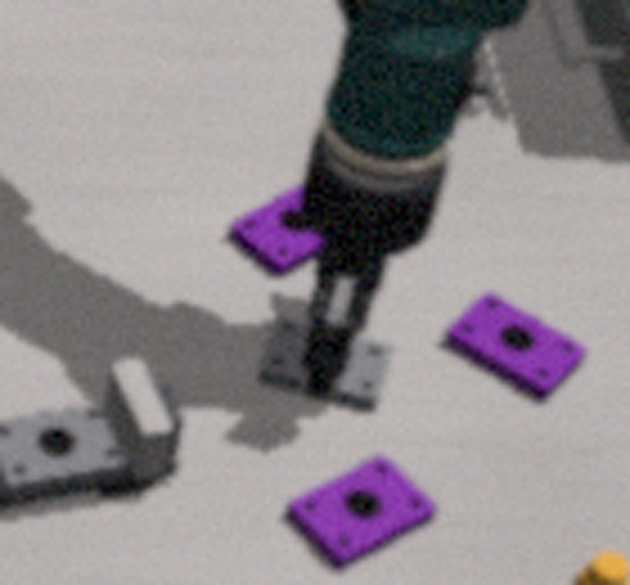

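{"fn": "play_rows", "kwargs": {
  "moves": [
    [[40,-0.1,-0.6,-20,0,0,0],[40,-0.1,-0.6,-50,0,0,0],[40,-0.1,-0.6,-90,0,0,0],[40,-0.1,-0.6,-118,0,0,0],[40,-0.1,-0.6,-118,0,0,0],[40,-0.1,-0.6,-118,0,0,0]]
  ]
}}

```text
t: 4.0
tool_pos: [0.4453, 0.2819, 0.1312]
orientation: [-0.0, 0.819, 0.574, 0.004]
contact_force: [-0.7, 0.7, -1.4]
grip_width: 0.046
```

```bash
python3 go.py .5345 .1085 .125 14.4
```

```text
t 4.0 pos [0.4453 0.2819 0.1312] yaw -19.91 Z [ 0.0054  0.0047 -1.    ] F [-0.7  0.7 -1.4] grip 46.0
q [-0.94  0.54  0.39  2.15 -0.41  0.51 -0.58]
row [-132.7  142.9    5.9] [ 0.0053 -0.005  -0.5989]
```

{"fn": "play_rows", "kwargs": {
  "moves": [
    [[40,-132.7,142.9,5.9,0.0053,-0.005,-0.5989],[40,-132.7,142.9,5.9,0.0053,-0.005,-0.5989],[40,-132.7,142.9,5.9,0.0053,-0.005,-0.5989],[40,-132.7,142.9,5.9,0.0053,-0.005,-0.5989],[40,-132.7,142.9,5.9,0.0053,-0.005,-0.5989],[40,-132.7,142.9,5.9,0.0053,-0.005,-0.5989],[40,-132.7,142.9,5.9,0.0053,-0.005,-0.5989],[40,-132.7,142.9,5.9,0.0053,-0.005,-0.5989],[40,-132.7,142.9,5.9,0.0053,-0.005,-0.5989],[40,-132.7,142.9,5.9,0.0053,-0.005,-0.5989],[40,-132.7,142.9,5.9,0.0053,-0.005,-0.5989],[40,-132.7,142.9,5.9,0.0053,-0.005,-0.5989]]
  ]
}}

```text
t: 5.0
tool_pos: [0.5341, 0.1098, 0.1249]
orientation: [-0.0, 0.612, 0.791, 0.0]
contact_force: [0.8, 0.3, -0.9]
grip_width: 0.0461
```

```bash
python3 go.py .5345 .1085 .07 14.4
python3 - <<'E'
from h import *
for n,(x0,y0,x1,y1) in (('scene',(270,150,370,250)),('top',(170,130,260,220))):
    s=snap(n);c=cv2.resize(s['color'][y0:y1,x0:x1],None,fx=6,fy=6,interpolation=cv2.INTER_CUBIC);c=np.clip(c*1.6,0,255).astype(np.uint8)
    cv2.imwrite(f'pics/ov_{n}.png',c[:,:,::-1])
E
```

```text
t 5.0 pos [0.5341 0.1098 0.1249] yaw 14.53 Z [-3.e-04  3.e-04 -1.e+00] F [ 0.8  0.3 -0.9] grip 46.1
q [-0.42  0.54  0.19  2.11 -0.2   0.51  0.17]
row [-1.4  0.1 54.9] [-0.0002 -0.0004  0.0022]
```

View pics/ov_scene.png

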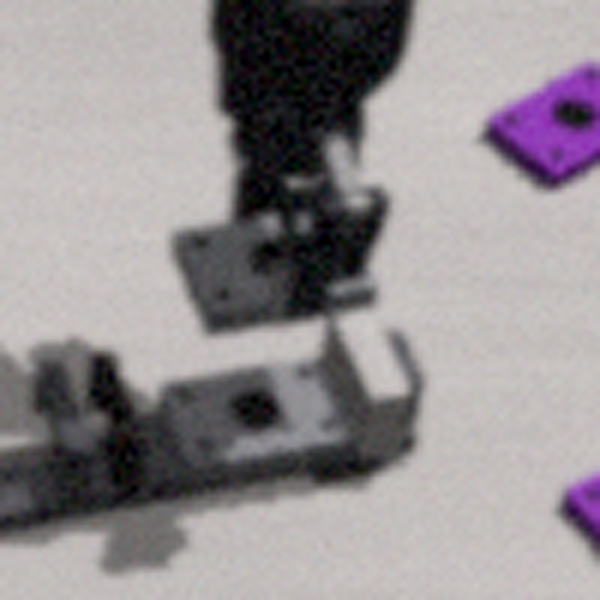

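View pics/ov_top.png

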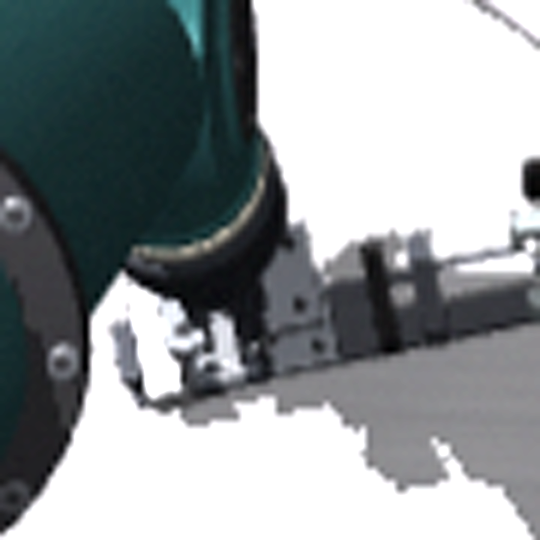

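Run:
```python
from h import *
s=snap('scene');t=snap('top')
th=np.radians(104.5);cy=np.array([np.cos(th),np.sin(th),0]);cx=np.array([cy[1],-cy[0],0])
C=np.array([.5341,.1098,.1274])
for p in [(0,0,0),(24,36,0),(24,-36,0),(-24,-36,0),(-24,36,0),(24,-36,-14),(24,0,-14),(24,0,0)]:
    q=C+cx*p[0]/1e3+cy*p[1]/1e3+[0,0,p[2]/1e3]; print(p,((proj(s,q)-[270,150])*6).round(),((proj(t,q)-[170,130])*6).round())
```

```text
(0, 0, 0) [273. 260.] [232. 283.]
(24, 36, 0) [377. 287.] [145. 250.]
(24, -36, 0) [206. 318.] [300. 218.]
(-24, -36, 0) [170. 233.] [320. 318.]
(-24, 36, 0) [338. 204.] [163. 350.]
(24, -36, -14) [203. 342.] [303. 226.]
(24, 0, -14) [288. 326.] [227. 242.]
(24, 0, 0) [292. 302.] [223. 234.]
```

Run:
```python
from meas import *
s=snap('scene');im=np.mean([s['color'].astype(float)]+[r.snapshot('scene')['color'].astype(float) for _ in range(5)],0).mean(2)
th=np.radians(104.5);cy=np.array([np.cos(th),np.sin(th)]);cx=np.array([cy[1],-cy[0]])
print(im[186:204,297:318].astype(int))
print(im[214:230,296:330].astype(int))
def c(p,ref): return cen(im,*p,2,ref)
for nm,z,pts in (('held',.1274,[(303.3,190.5),(307,199.5)]),('low',.036,[(300.2,215.4),(303.9,224)])):
    for p in pts:
        y,x=int(round(p[1])),int(round(p[0])); ref=np.median(im[y-4:y+5,x-4:x+5])+8
        q=c(p,ref); w=onz(s,*q,z)[:2]; d=w-np.array([.5341,.1098]); print(nm,np.round(q,2),w.round(4),'clamp xy mm',np.round([d@cx*1e3,d@cy*1e3],1))
```

```text
[[121 122 121 121 121 119 116 115 113 108  89  59  34  27  32  42  59  69
   57  32  15]
 [121 118 115 112 113 109 102  94  89  81  71  55  47  47  46  51  64  75
   61  32  20]
 [118 104  92  84  79  73  68  62  61  57  55  52  52  53  52  52  58  66
   59  33  18]
 [116  93  66  58  52  43  40  47  50  51  52  52  52  52  49  46  46  48
   38  21  14]
 [112  86  58  51  44  36  29  44  51  52  52  52  50  50  42  34  27  24
   19  12  12]
 [110  82  54  49  47  43  38  44  51  51  54  50  52  46  33  19  10  15
   11  11   8]
 [109  81  50  46  48  50  48  50  51  51  52  53  50  44  30  10   9  13
   12   9   9]
 [114  91  57  46  48  52  52  51  50  51  53  52  52  43  31  12   6  13
   19  21  13]
 [119 101  71  47  48  52  51  52  52  51  51  52  52  48  39  27  14  19
   26  32  23]
 [121 112  88  54  44  50  52  52  52  51  51  50  50  52  49  41  31  24
   32  37  34]
 [122 117  98  66  47  48  51  53  51  51  53  50  52  52  50  50  46  38
   40  42  32]
 [123 120 108  78  49  48  50  51  49  47  48  50  50  51  51  52  51  46
   43  42  32]
 [122 121 114  91  60  47  51  4
[... 1765 characters left out ...]
32 34 34 30 25 26 30]
 [32 33 31 28 33 43 49 48 48 48 51 64 73 68 60 54 51 51 47 41 35 35 34 35
  32 32 32 30 27 28 26 25 19 21]
 [31 30 31 31 32 37 43 43 41 37 38 45 47 45 40 33 32 34 34 32 31 31 31 31
  28 26 24 21 17 19 16 14 16 19]
 [28 34 31 32 31 31 33 34 29 30 31 32 31 33 35 30 30 30 28 28 27 27 26 31
  32 28 23 16 13 14 10 15 14 16]
 [27 31 30 29 28 29 31 29 32 30 28 30 31 30 28 30 28 27 32 34 38 41 44 46
  48 44 32 16 21 23 26 30 36 39]]
held [302.71 190.08] [0.5239 0.0795] clamp xy mm [-17.5 -26.8]
held [306.32 198.66] [0.5523 0.0866] clamp xy mm [ 11.8 -27. ]
low [300.19 215.47] [0.5257 0.08  ] clamp xy mm [-15.6 -26.8]
low [303.85 223.9 ] [0.5538 0.0879] clamp xy mm [ 13.6 -26.1]
```

```bash
python3 go.py .5356 .1096 .06 14.5
```

```text
t 5.5 pos [0.5346 0.1085 0.125 ] yaw 14.39 Z [ 1.e-04  1.e-04 -1.e+00] F [ 0.1 -0.2 -0.5] grip 46.2
q [-0.42  0.54  0.19  2.11 -0.2   0.51  0.17]
row [ 0.9  1.3 65. ] [ 0.0001 -0.     -0.0018]
```

{"fn": "play_rows", "kwargs": {
  "moves": [
    [[40,0.9,1.5,30,0,0,-0.0018],[40,0.9,1.5,50,0,0,-0.0018],[40,0.9,1.5,65,0,0,-0.0018],[40,0.9,1.5,65,0,0,-0.0018],[40,0.9,1.5,65,0,0,-0.0018],[40,0.9,1.5,65,0,0,-0.0018]]
  ]
}}

```text
t: 6.0
tool_pos: [0.5364, 0.1096, 0.0607]
orientation: [0.0, 0.612, 0.791, 0.0]
contact_force: [0.6, 0.7, -1.2]
grip_width: 0.046
```

```bash
python3 go.py .5359 .1087 .0475 14.5
python3 - <<'E'
from h import *
for n,(x0,y0,x1,y1) in (('scene',(270,150,370,250)),('top',(170,130,260,220))):
    s=snap(n);c=cv2.resize(s['color'][y0:y1,x0:x1],None,fx=6,fy=6,interpolation=cv2.INTER_CUBIC);c=np.clip(c*(2.0 if n=='scene' else 1.4),0,255).astype(np.uint8)
    cv2.imwrite(f'pics/lo_{n}.png',c[:,:,::-1])
E
python3 go.py .5359 .1087 .0475 14.5
```

```text
t 6.0 pos [0.5364 0.1096 0.0607] yaw 14.48 Z [ 1.2e-03  2.0e-04 -1.0e+00] F [ 0.6  0.7 -1.2] grip 46.0
q [-0.39  0.65  0.14  2.13 -0.23  0.38  0.2 ]
row [-0.8 -0.7 13.2] [ 0.0012  0.0001 -0.0003]
t 6.1 pos [0.5367 0.1098 0.0611] yaw 14.49 Z [ 2.2e-03  5.0e-04 -1.0e+00] F [ 0.2  0.7 -1. ] grip 45.8
q [-0.39  0.65  0.14  2.13 -0.23  0.38  0.2 ]
row [-0.9 -1.1 13.6] [ 0.0023  0.     -0.0002]
```

View pics/lo_scene.png

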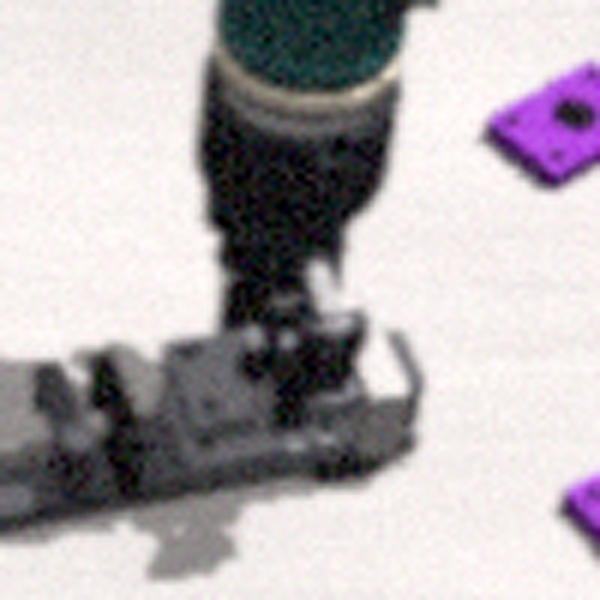

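View pics/lo_top.png

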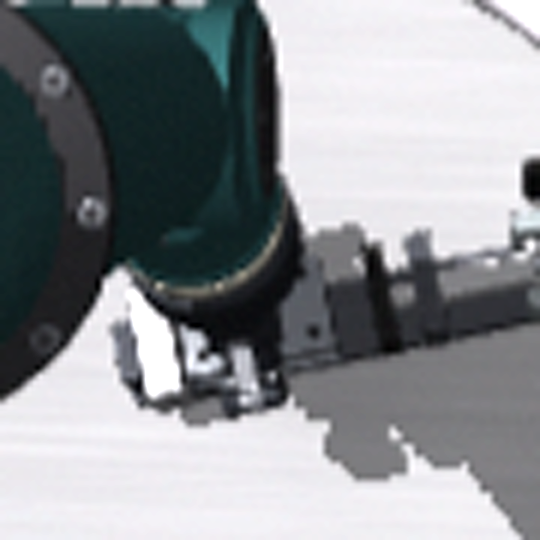

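{"fn": "play_rows", "kwargs": {
  "moves": [
    [[40,-0.9,-1.1,6,0.0023,0,0],[40,-0.9,-1.1,11,0.0023,0,0],[40,-0.9,-1.1,13.6,0.0023,0,0],[40,-0.9,-1.1,13.6,0.0023,0,0],[40,-0.9,-1.1,13.6,0.0023,0,0],[40,-0.9,-1.1,13.6,0.0023,0,0]]
  ]
}}

```text
t: 6.6
tool_pos: [0.5359, 0.1086, 0.0476]
orientation: [0.0, 0.612, 0.791, -0.0]
contact_force: [-0.0, 0.0, 1.0]
grip_width: 0.0458
```

```bash
python3 go.py .5359 .1087 .0475 14.5
```

```text
t 6.6 pos [0.5359 0.1086 0.0476] yaw 14.48 Z [ 0.e+00 -1.e-04 -1.e+00] F [-0.  0.  1.] grip 45.8
q [-0.38  0.67  0.13  2.13 -0.24  0.35  0.2 ]
row [0.1 0.  0.1] [ 0.      0.0001 -0.0004]
```

{"fn": "play_rows", "kwargs": {
  "moves": [
    [[40,0.1,0,0.6,0,0,0],[40,0.1,0,0.6,0,0,0],[62,0.1,0,0.6,0,0,0],[62,0.1,0,0.6,0,0,0],[66,0.1,0,0.6,0,0,0],[66,0.1,0,0.6,0,0,0],[66,0.1,0,-10,0,0,0],[66,0.1,0,-30,0,0,0],[66,0.1,0,-70,0,0,0],[66,0.1,0,-110,0,0,0],[66,0.1,0,-120,0,0,0]]
  ]
}}

```text
t: 7.52
tool_pos: [0.5391, 0.1091, 0.1733]
orientation: [0.003, 0.613, 0.79, 0.004]
contact_force: [0.4, -0.1, 0.3]
grip_width: 0.0661
```

```bash
python3 go.py .575 -.045 .17 14.5
```

```text
t 7.52 pos [0.5391 0.1091 0.1733] yaw 14.45 Z [ 0.0092  0.0024 -1.    ] F [ 0.4 -0.1  0.3] grip 66.1
q [-0.45  0.47  0.22  2.07 -0.18  0.61  0.15]
row [-158.1   -3.8    3.3] [ 0.0095 -0.0001 -0.0009]
```

{"fn": "play_rows", "kwargs": {
  "moves": [
    [[85,-158.1,-3.8,-30,0.0095,0,0],[85,-158.1,-3.8,-30,0.0095,0,0],[85,-158.1,-3.8,-30,0.0095,0,0],[85,-158.1,-3.8,-30,0.0095,0,0],[85,-158.1,-3.8,-30,0.0095,0,0],[85,-158.1,-3.8,-30,0.0095,0,0],[85,-158.1,-3.8,-30,0.0095,0,0]]
  ]
}}

```text
t: 8.1
tool_pos: [0.5742, -0.0447, 0.2034]
orientation: [-0.0, 0.613, 0.79, 0.0]
contact_force: [0.7, -0.1, 0.5]
grip_width: 0.085
```

```bash
python3 go.py .575 -.045 .17 14.5
python3 - <<'E'
from h import *
for n,(x0,y0,x1,y1) in (('scene',(225,165,345,255)),('top',(180,135,310,215))):
    s=snap(n);c=cv2.resize(s['color'][y0:y1,x0:x1],None,fx=6,fy=6,interpolation=cv2.INTER_CUBIC);c=np.clip(c*(2.0 if n=='scene' else 1.4),0,255).astype(np.uint8)
    cv2.imwrite(f'pics/pl_{n}.png',c[:,:,::-1])
E
```

```text
t 8.1 pos [ 0.5742 -0.0447  0.2034] yaw 14.42 Z [-4.e-04  8.e-04 -1.e+00] F [ 0.7 -0.1  0.5] grip 85.0
q [-0.17  0.46  0.23  1.99 -0.16  0.71  0.41]
row [-0.5  0.7 33.4] [-0.0002 -0.0009 -0.0014]
```

View pics/pl_scene.png

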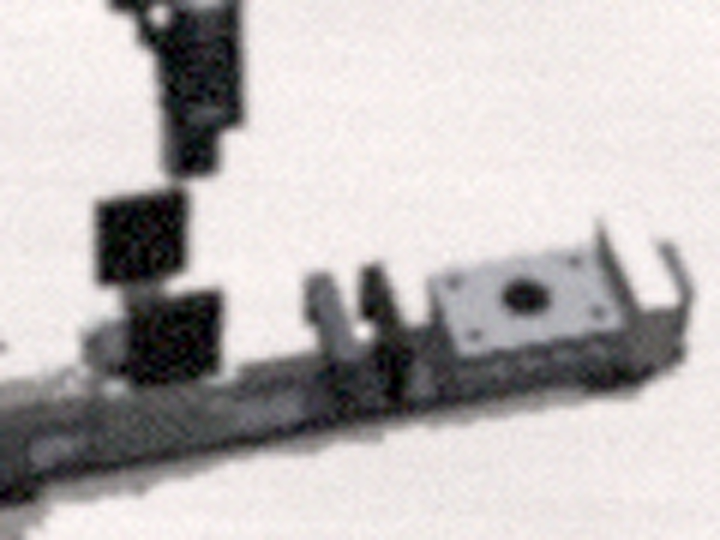

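View pics/pl_top.png

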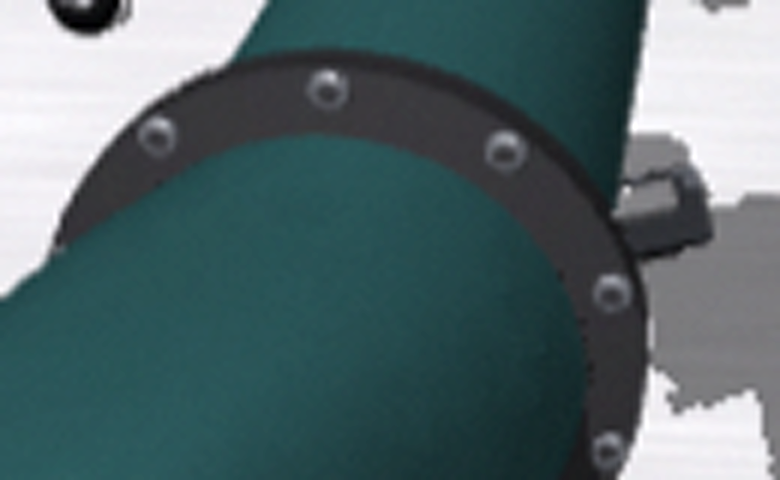

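```bash
cat > pl.py <<'E'
from meas import *
def run():
    ims=[r.snapshot('scene') for _ in range(3)];s=ims[0];im=np.mean([a['color'].astype(float) for a in ims],0).mean(2)
    f=lambda a,b:(225+a/6,165+b/6)
    P,B=plate(s,im,[f(455,283),f(577,261),f(475,335),f(600,313)],f(526,298),84,.050,rb=5)
    a1=P[1]-P[0];a2=P[3]-P[2];c1=P[2]-P[0];c2=P[3]-P[1]
    print('bore',B.round(4),'holes',P.mean(0).round(4),np.round([np.linalg.norm(v)*1e3 for v in(a1,a2,c1,c2)],1),'ang',np.round(np.degrees([np.arctan2(v[1],v[0]) for v in(a1,a2,c1,c2)]),1))
run()
E
python3 pl.py
```

```text
bore [0.533  0.1089] holes [0.5329 0.1087] [54.1 54.5 30.6 30. ] ang [103.6 104.2  14.6  15.4]
```

plate_top lies square on plate_low. Its bore is at (0.5330, 0.1089), against (0.5329, 0.1101) for the lower plate in the same camera, and its angle is 104°. Going down on the grips next.

{"fn": "play_rows", "kwargs": {
  "moves": [
    [[85,-0.5,1.2,33,0,0,-0.0014],[85,-0.5,1.2,60,0,0,-0.0014],[85,-0.5,1.2,90,0,0,-0.0014],[85,-0.5,1.2,112,0,0,-0.0014],[85,-0.5,1.2,119.4,0,0,-0.0014],[85,-0.5,1.2,119.4,0,0,-0.0014],[85,-0.5,1.2,119.4,0,0,-0.0014],[74,-0.5,1.2,119.4,0,0,-0.0014],[70,-0.5,1.2,119.4,0,0,-0.0014],[68,-0.5,1.2,119.4,0,0,-0.0014],[68,-0.5,1.2,119.4,0,0,-0.0014]]
  ]
}}

```text
t: 9.27
tool_pos: [0.576, -0.0434, 0.0845]
orientation: [0.0, 0.611, 0.792, 0.001]
contact_force: [0.3, 0.1, -0.3]
grip_width: 0.0679
```

```bash
python3 go.py .576 -.0447 .084 14.5
cat > look.py <<'E'
from h import *
import sys
for n,(x0,y0,x1,y1) in (('scene',(215,165,345,255)),):
    s=snap(n);c=cv2.resize(s['color'][y0:y1,x0:x1],None,fx=6,fy=6,interpolation=cv2.INTER_CUBIC);c=np.clip(c*2.0,0,255).astype(np.uint8)
    cv2.imwrite(f'pics/{sys.argv[1]}.png',c[:,:,::-1])
E
python3 look.py sq0
```

```text
t 9.27 pos [ 0.576  -0.0434  0.0845] yaw 14.69 Z [ 9.e-04  7.e-04 -1.e+00] F [ 0.3  0.1 -0.3] grip 67.9
q [-0.12  0.63  0.17  2.05 -0.22  0.47  0.47]
row [-1.3 -0.4  0.5] [ 0.0011 -0.0005  0.0033]
```

View pics/sq0.png

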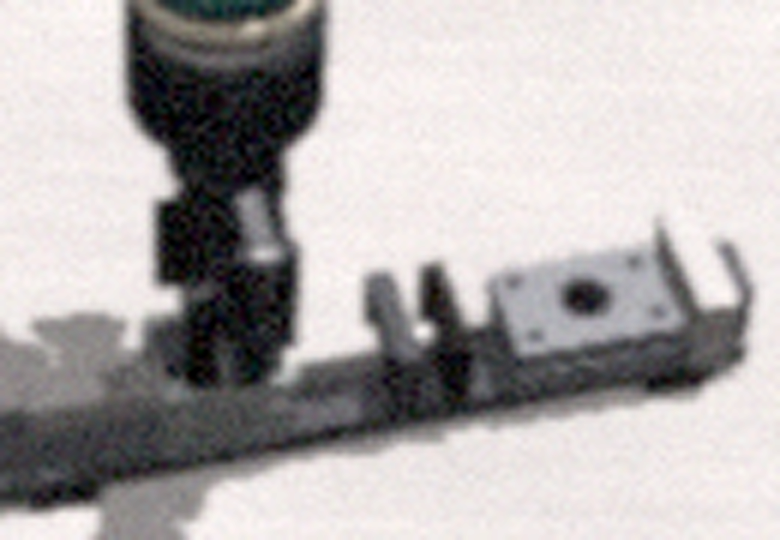

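{"fn": "play_rows", "kwargs": {
  "moves": [
    [[65,-1.3,-0.4,0.5,0.001,0,0.0033],[63,-1.3,-0.4,0.5,0.001,0,0.0033],[63,-1.3,-0.4,0.5,0.001,0,0.0033],[63,-1.3,-0.4,0.5,0.001,0,0.0033],[63,-1.3,-0.4,0.5,0.001,0,0.0033]]
  ]
}}

```text
t: 9.73
tool_pos: [0.576, -0.0449, 0.084]
orientation: [-0.0, 0.612, 0.791, 0.0]
contact_force: [-1.0, -0.4, 2.7]
grip_width: 0.0633
```

```bash
python3 go.py .576 -.0447 .084 14.5
```

```text
t 9.73 pos [ 0.576  -0.0449  0.084 ] yaw 14.5 Z [-1.e-04  3.e-04 -1.e+00] F [-1.  -0.4  2.7] grip 63.3
q [-0.12  0.64  0.17  2.05 -0.22  0.47  0.47]
row [ 0.2  0.1 -0. ] [-0.     -0.0003 -0.    ]
```

{"fn": "play_rows", "kwargs": {
  "moves": [
    [[58,0.2,0.1,0,0,0,0],[53,0.2,0.1,0,0,0,0],[48,0.2,0.1,0,0,0,0],[45,0.2,0.1,0,0,0,0],[45,0.2,0.1,0,0,0,0],[45,0.2,0.1,0,0,0,0],[45,0.2,0.1,0,0,0,0]]
  ]
}}

```text
t: 10.32
tool_pos: [0.576, -0.045, 0.0854]
orientation: [-0.0, 0.612, 0.791, 0.0]
contact_force: [-2.0, -0.4, 12.8]
grip_width: 0.0459
```

```bash
python3 go.py .576 -.0447 .084 14.5;python3 look.py sq1
```

```text
t 10.32 pos [ 0.576  -0.045   0.0854] yaw 14.53 Z [-1.e-04  4.e-04 -1.e+00] F [-2.  -0.4 12.8] grip 45.9
q [-0.12  0.63  0.17  2.05 -0.22  0.47  0.47]
row [0.3 0.1 1.4] [-0.     -0.0004  0.0005]
```

View pics/sq1.png

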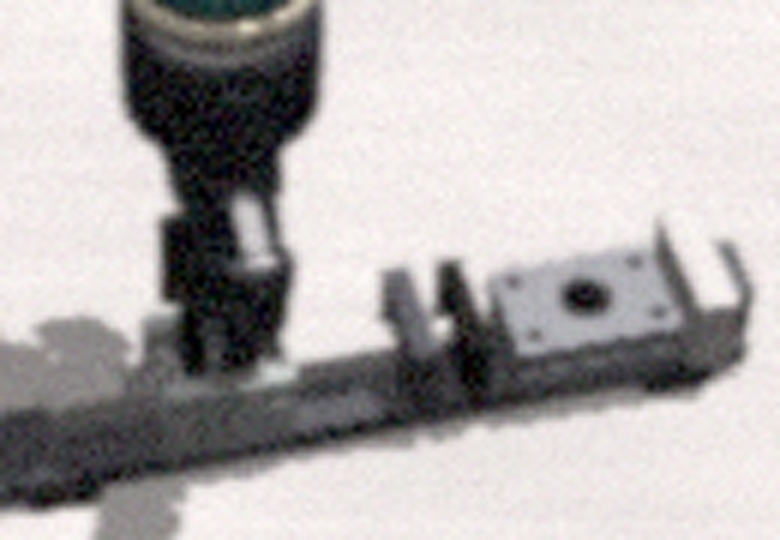

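```bash
cat > prof.py <<'E'
from h import *
from scipy.ndimage import map_coordinates
th=np.radians(104.4);cy=np.array([np.cos(th),np.sin(th),0]);cx=np.array([cy[1],-cy[0],0])
O=np.array([.5329,.1101,0])-.06*cy
def run(n=6):
    ims=[r.snapshot('scene') for _ in range(n)];s=ims[0];im=np.mean([a['color'].astype(float) for a in ims],0).mean(2)
    Y=np.arange(-70,45,.5); out=[]
    for x in (-23,-21,-19,-17):
        uv=np.array([proj(s,O+cx*x/1e3+cy*y/1e3+[0,0,.0612]) for y in Y]); out.append(map_coordinates(im,[uv[:,1],uv[:,0]],order=1))
    p=np.mean(out,0)
    L=75; e=[]
    for i in range(len(p)-1):
        if (p[i]-L)*(p[i+1]-L)<0: e.append(('dn' if p[i]>L else 'up',round(float(Y[i]+.5*(p[i]-L)/(p[i]-p[i+1])),1)))
    print('edges',e); print('prof',p[::4].astype(int))
run()
E
python3 prof.py
```

```text
edges [('up', -65.1), ('dn', -24.1), ('up', -14.6), ('dn', -1.2), ('up', 8.5)]
prof [ 15  34  61  88 106 115 119 120 120 120 120 120 120 120 121 120 120 120
 120 120 118 109  92  73  63  60  61  66  79  97 110 116 115 104  84  62
  46  43  51  69  92 107 114 117 117 116 116 116 115 115 114 114 115 116
 117 116 116 116]
```

{"fn": "play_rows", "kwargs": {
  "moves": [
    [[55,0.3,0.1,1,0,0,0],[66,0.3,0.1,1,0,0,0],[68,0.3,0.1,1,0,0,0],[68,0.3,0.1,1,0,0,0],[68,0.3,0.1,1,0,0,0],[68,0.3,0.1,1,0,0,0],[62,0.3,0.1,1,0,0,0],[57,0.3,0.1,1,0,0,0],[52,0.3,0.1,1,0,0,0],[48,0.3,0.1,1,0,0,0],[45,0.3,0.1,1,0,0,0],[45,0.3,0.1,1,0,0,0],[45,0.3,0.1,1,0,0,0],[45,0.3,0.1,1,0,0,0]]
  ]
}}

```text
t: 11.83
tool_pos: [0.576, -0.0448, 0.0858]
orientation: [-0.0, 0.612, 0.791, 0.0]
contact_force: [-3.6, 0.2, 11.6]
grip_width: 0.046
```

```bash
python3 go.py .576 -.0447 .084 14.5;python3 prof.py
```

```text
t 11.83 pos [ 0.576  -0.0448  0.0858] yaw 14.57 Z [-1.e-04  7.e-04 -1.e+00] F [-3.6  0.2 11.6] grip 46.0
q [-0.12  0.63  0.17  2.05 -0.22  0.47  0.47]
row [0.1 0.1 1.8] [ 0.     -0.0007  0.0013]
edges [('up', -64.9), ('dn', -18.3), ('up', -8.4), ('dn', 4.8), ('up', 14.2)]
prof [ 13  32  58  84 103 113 118 120 120 120 119 119 120 120 120 120 120 120
 120 120 120 120 120 117 106  89  73  64  61  61  66  77  95 108 115 113
 102  83  62  46  42  52  72  94 108 114 115 116 115 114 114 114 115 116
 116 117 116 116]
```

{"fn": "play_rows", "kwargs": {
  "moves": [
    [[55,0.1,0.1,1,0,0,0],[66,0.1,0.1,1,0,0,0],[68,0.1,0.1,1,0,0,0],[68,0.1,0.1,1,0,0,0],[68,0.1,0.1,1,0,0,0],[68,0.1,0.1,1,0,0,0],[62,0.1,0.1,1,0,0,0],[57,0.1,0.1,1,0,0,0],[52,0.1,0.1,1,0,0,0],[48,0.1,0.1,1,0,0,0],[45,0.1,0.1,1,0,0,0],[45,0.1,0.1,1,0,0,0],[45,0.1,0.1,1,0,0,0],[45,0.1,0.1,1,0,0,0]]
  ]
}}

```text
t: 13.3
tool_pos: [0.5759, -0.0448, 0.0863]
orientation: [-0.0, 0.611, 0.791, 0.0]
contact_force: [-3.2, 0.2, 11.9]
grip_width: 0.0458
```

```bash
python3 go.py .576 -.0447 .084 14.5;python3 prof.py; python3 look.py sq3
```

```text
t 13.3 pos [ 0.5759 -0.0448  0.0863] yaw 14.61 Z [-2.e-04  1.e-03 -1.e+00] F [-3.2  0.2 11.9] grip 45.8
q [-0.12  0.63  0.17  2.05 -0.22  0.48  0.47]
row [0.1 0.1 2.3] [ 0.     -0.001   0.0019]
edges [('up', -65.1), ('dn', -12.1), ('up', -2.5), ('dn', 10.9), ('up', 20.2)]
prof [ 15  34  61  88 106 115 118 120 119 120 120 120 120 120 120 120 120 119
 120 120 120 120 120 119 120 119 116 107  90  74  62  59  59  65  79  97
 110 115 112 102  83  62  46  42  51  72  95 108 113 114 114 114 116 116
 116 116 116 115]
```

View pics/sq3.png

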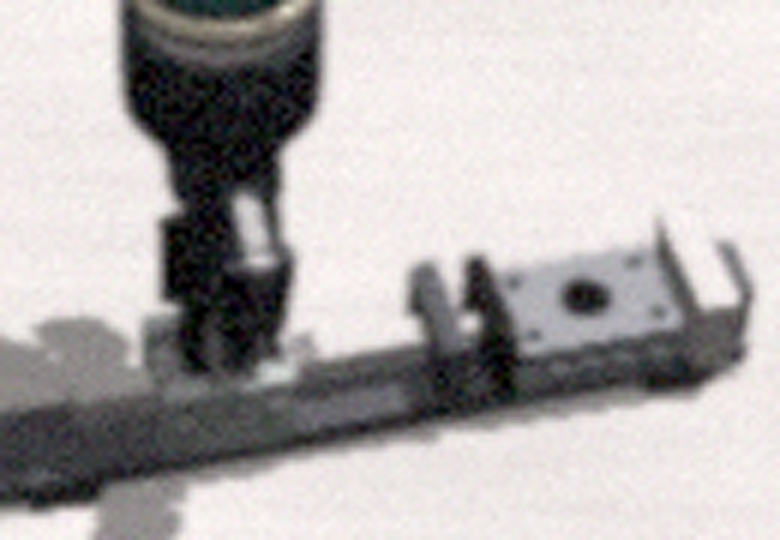

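{"fn": "play_rows", "kwargs": {
  "moves": [
    [[55,0.1,0.1,1.5,0,0,0],[66,0.1,0.1,2,0,0,0],[68,0.1,0.1,2,0,0,0],[68,0.1,0.1,2,0,0,0],[68,0.1,0.1,2,0,0,0],[68,0.1,0.1,2,0,0,0],[62,0.1,0.1,2,0,0,0],[57,0.1,0.1,2,0,0,0],[52,0.1,0.1,2,0,0,0],[48,0.1,0.1,2,0,0,0],[45,0.1,0.1,2,0,0,0],[45,0.1,0.1,2,0,0,0],[45,0.1,0.1,2,0,0,0],[45,0.1,0.1,2,0,0,0]]
  ]
}}

```text
t: 14.82
tool_pos: [0.5759, -0.0448, 0.0858]
orientation: [-0.001, 0.611, 0.791, 0.0]
contact_force: [-3.6, -0.0, 12.5]
grip_width: 0.0461
```

```bash
python3 go.py .576 -.0447 .084 14.5;python3 prof.py; python3 look.py sq4
```

```text
t 14.82 pos [ 0.5759 -0.0448  0.0858] yaw 14.64 Z [-3.0e-04  1.3e-03 -1.0e+00] F [-3.6 -0.  12.5] grip 46.1
q [-0.12  0.63  0.17  2.05 -0.22  0.48  0.47]
row [0.1 0.1 1.8] [ 0.     -0.0013  0.0024]
edges [('up', -64.8), ('dn', -6.2), ('up', 3.3), ('dn', 16.3), ('up', 26.0)]
prof [ 15  31  57  83 103 113 118 119 119 119 120 120 120 120 120 120 120 120
 120 120 120 120 120 120 120 120 120 120 119 117 109  92  72  61  59  61
  66  80  97 110 114 109  98  78  55  43  42  53  74  94 107 113 115 116
 116 116 115 114]
```

View pics/sq4.png

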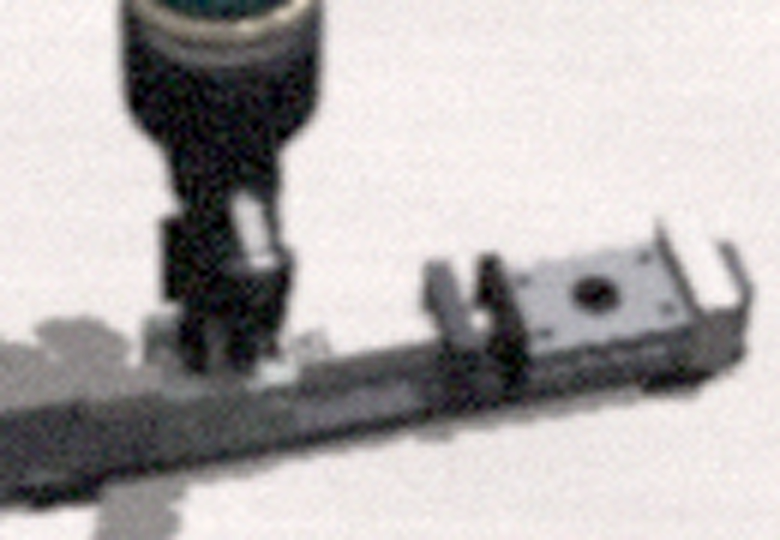

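{"fn": "play_rows", "kwargs": {
  "moves": [
    [[55,0.1,0.1,1,0,0,0],[66,0.1,0.1,1.5,0,0,0],[68,0.1,0.1,1.5,0,0,0],[68,0.1,0.1,1.5,0,0,0],[68,0.1,0.1,1.5,0,0,0],[68,0.1,0.1,1.5,0,0,0],[62,0.1,0.1,1.5,0,0,0],[58,0.1,0.1,1.5,0,0,0],[55,0.1,0.1,1.5,0,0,0],[52,0.1,0.1,1.5,0,0,0],[52,0.1,0.1,1.5,0,0,0],[52,0.1,0.1,1.5,0,0,0]]
  ]
}}

```text
t: 16.17
tool_pos: [0.5759, -0.0448, 0.0854]
orientation: [-0.001, 0.611, 0.792, 0.0]
contact_force: [-2.5, 0.0, 9.7]
grip_width: 0.0524
```

```bash
python3 go.py .576 -.0447 .084 14.5;python3 prof.py; python3 look.py sq5
```

```text
t 16.17 pos [ 0.5759 -0.0448  0.0854] yaw 14.66 Z [-4.0e-04  1.5e-03 -1.0e+00] F [-2.5  0.   9.7] grip 52.4
q [-0.12  0.63  0.17  2.05 -0.22  0.47  0.47]
row [0.  0.1 1.4] [ 0.     -0.0016  0.0028]
edges [('up', -63.9), ('dn', -3.7), ('up', 6.6), ('dn', 16.6), ('up', 26.3)]
prof [ 13  24  46  74  98 112 118 120 120 120 120 120 120 120 120 120 120 120
 120 120 121 121 120 120 120 120 120 119 119 119 119 113  98  78  62  58
  59  62  70  86 101 107 100  81  58  43  40  50  71  92 107 113 115 116
 116 115 114 114]
```

View pics/sq5.png

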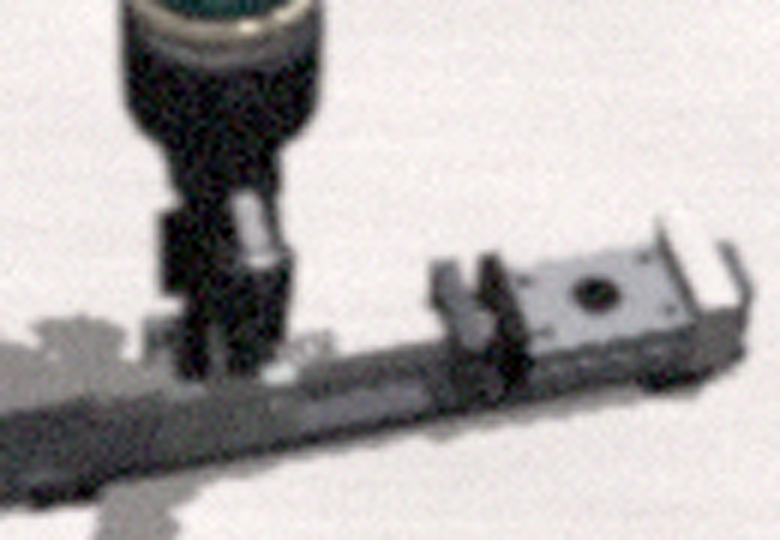

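{"fn": "play_rows", "kwargs": {
  "moves": [
    [[50,0,0.1,0.5,0,0,0],[48,0,0.1,0.5,0,0,0],[46.5,0,0.1,0.5,0,0,0],[46,0,0.1,0.5,0,0,0],[46,0,0.1,0.5,0,0,0],[46,0,0.1,0.5,0,0,0]]
  ]
}}

```text
t: 17.02
tool_pos: [0.576, -0.0448, 0.0863]
orientation: [-0.001, 0.611, 0.792, 0.001]
contact_force: [-3.5, 0.4, 11.5]
grip_width: 0.0467
```

```bash
python3 go.py .576 -.0447 .084 14.5;python3 prof.py; python3 look.py sq6
```

```text
t 17.02 pos [ 0.576  -0.0448  0.0863] yaw 14.67 Z [-4.e-04  2.e-03 -1.e+00] F [-3.5  0.4 11.5] grip 46.7
q [-0.12  0.63  0.17  2.05 -0.22  0.48  0.47]
row [0.1 0.1 2.3] [ 0.0001 -0.0021  0.0031]
edges [('up', -64.7), ('dn', -0.9), ('up', 9.6), ('dn', 16.4), ('up', 26.3)]
prof [ 13  30  56  83 103 114 118 119 120 120 120 119 120 120 120 120 120 120
 120 120 120 120 120 120 120 120 120 120 120 120 119 119 115 104  85  67
  60  58  60  65  77  90  92  78  57  44  42  51  71  92 106 113 115 116
 116 115 114 114]
```

View pics/sq6.png

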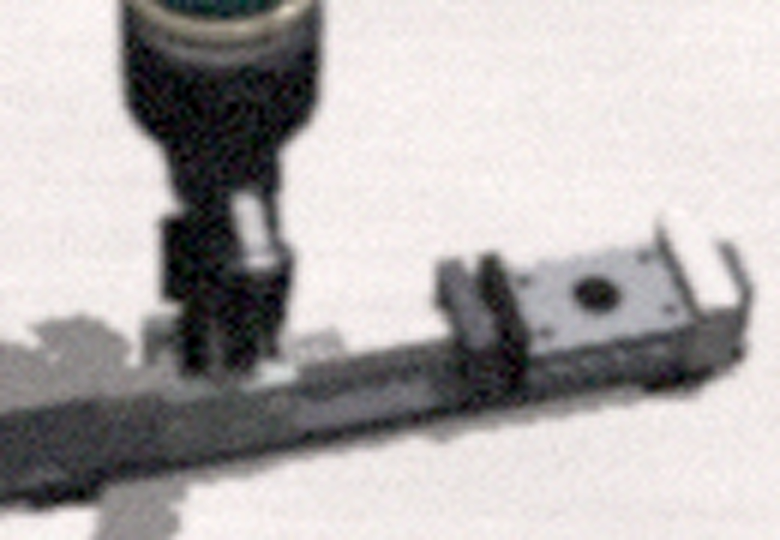

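{"fn": "play_rows", "kwargs": {
  "moves": [
    [[45.5,0.1,0.1,0.5,0,0,0],[45,0.1,0.1,0.5,0,0,0],[45,0.1,0.1,0.5,0,0,0],[45,0.1,0.1,0.5,0,0,0],[45,0.1,0.1,0.5,0,0,0],[45,0.1,0.1,0.5,0,0,0]]
  ]
}}

```text
t: 17.87
tool_pos: [0.5759, -0.0447, 0.0865]
orientation: [-0.001, 0.611, 0.792, 0.001]
contact_force: [-2.5, 0.6, 7.9]
grip_width: 0.046
```

```bash
python3 go.py .576 -.0447 .084 14.5;python3 prof.py
python3 - <<'E'
from meas import *
ims=[r.snapshot('scene') for _ in range(3)];s=ims[0];im=np.mean([a['color'].astype(float) for a in ims],0).mean(2)
f=lambda a,b:(215+a/6,165+b/6)
P,B=plate(s,im,[f(524,280),f(644,258),f(545,331),f(669,309)],f(597,293),84,.050,rb=5)
a1=P[1]-P[0];a2=P[3]-P[2];c1=P[2]-P[0];c2=P[3]-P[1]
print('bore',B.round(4),P.mean(0).round(4),'ang',np.round(np.degrees([np.arctan2(v[1],v[0]) for v in(a1,a2,c1,c2)]),1))
c=cv2.resize(s['color'][190:240,285:345],None,fx=12,fy=12,interpolation=cv2.INTER_CUBIC);cv2.imwrite('pics/fin.png',np.clip(c*2.2,0,255).astype(np.uint8)[:,:,::-1])
c=snap('top','fin_top')
snap('scene','fin_full')
E
```

```text
t 17.87 pos [ 0.5759 -0.0447  0.0865] yaw 14.68 Z [-6.0e-04  2.1e-03 -1.0e+00] F [-2.5  0.6  7.9] grip 46.0
q [-0.12  0.63  0.17  2.05 -0.22  0.48  0.47]
row [0.  0.1 2.5] [-0.     -0.0022  0.0032]
edges [('up', -65.1), ('dn', -0.9), ('up', 9.5), ('dn', 16.4), ('up', 26.2)]
prof [ 15  34  61  87 106 115 118 119 120 120 120 120 120 121 121 120 120 120
 120 120 120 120 120 120 120 120 120 120 120 119 119 119 115 103  85  67
  60  59  60  65  78  90  92  78  57  43  41  51  72  93 106 113 115 116
 116 115 115 114]
bore [0.5312 0.1136] [0.5311 0.113 ] ang [106.1 104.8  13.3  12.8]
```

View pics/fin.png

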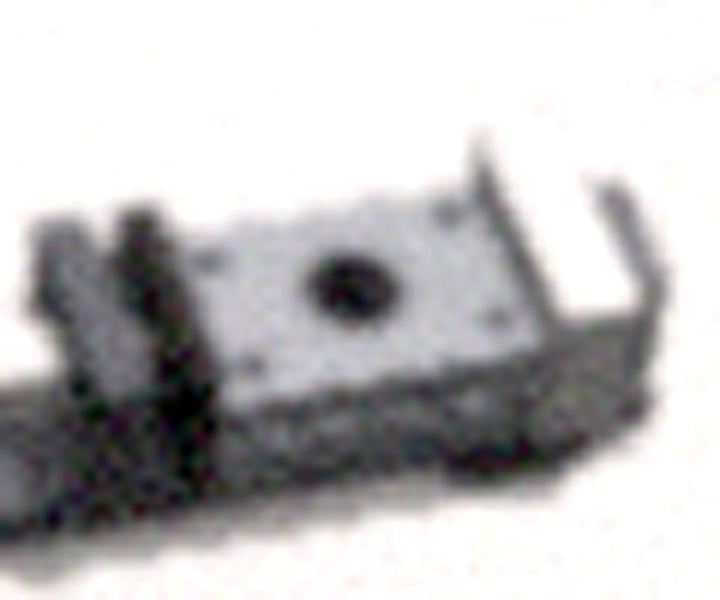

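View pics/fin_full.png

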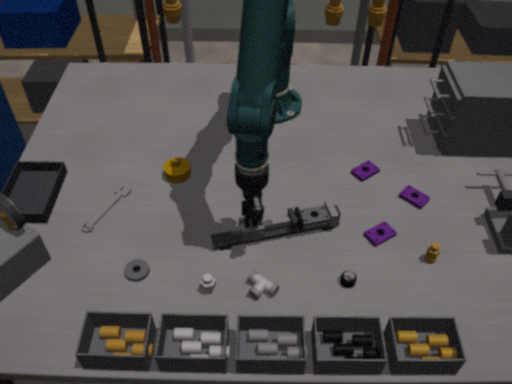

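```bash
python3 -c "
from cell import r
print(r.hand_in()); s=r.read_state(); print(s['t'],s['grip_width'],s['contact_force'])"
```

```text
the job is handed in; nothing more can be done
None
the job is handed in; nothing more can be done
```

I laid the grey plate on the lower plate, let go of it, and pumped the grips with four full squeezes. A fifth squeeze is held at the grips' stop, and I handed the job in like that at about 18 s.

**Final checks (scene camera):**
- **Stem:** pushed in about 5.3 mm by the edge distances. Dead reckoning from the stroke gives about 6 mm, so call it halfway, with stem still showing.
- **Pile:** it stopped moving on the last squeeze while the stem went in, so it is against the fixed jaw.
- **Top plate:** sideways shift under 1 mm. Its edge angles read 103° to 106° against the clamp's 104.4°, which is within pixel noise. The lower plate was hidden under it, so I could not measure it separately at the end.
- **Forces:** the gripper read a steady upward force of 8 to 13 N while squeezing, well within limits.
- **Other things on the bench:** they look unmoved in the last picture.

The two cameras disagreed by about 3 mm in x. I corrected for this using where the fingers centred on the plate.

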